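# Seat the headshell clamp plate on the setup tray's pins and shut the flap

### The job

Fit the black headshell clamp plate into the grey setup tray: lower it by its rib onto the four pins, then slide it gently along the tray, feeling for the moment its slots drop over the pins, so that it lies flat on the tray floor. Then swing the clear flap shut over it and let go. Be gentle: never press or push the plate against the pins or the tray with more than about 10 N, and leave the headshell, cartridge, loupe and hex key where they lie.

Things in the scene. Friction and masses are not known exactly. Their poses are not given: they have to be found in the camera images.
- plate_mid (a point): Loose black aluminium clamp plate, 80 to 130 g: 104 (x) x 76 (y) x 4 mm, with an upright rib across its middle, 12 mm thick (x), 44 long (y), rising 34 mm above the plate (38 mm in all). Four through slots at x = +-27, y = +-24 mm, each 8 mm wide in x, 14 long in y. Same after a half turn. This point: in the rib, 19 mm above the underside; z up. Starts flat on the plank.
- tray: Grey acrylic setup tray, fixed: outside 150 (x) x 120 (y) x 50 mm high, walls and floor 5 mm, open on top. Origin: centre of its underside, z up; +x towards the flap's hinge side. With the plate seated on its floor, plate_mid is 24 mm above this origin; with the plate resting on the pin tops, 31 mm. All is rigid: touching down faster than some 7 mm/s with the plate held gives force peaks over 10 N.
- pin_zone (a point): Middle of the tray floor (fixed, 5 mm above the tray's origin, tray's axes). Around it stand four steel pins, 6 mm across, 7 mm tall, in a rectangle 54 (x) by 48 mm (y) that matches the plate's slots. The pins share a carriage locked firmly somewhere along the tray's x: their middle lies at y = 0 but anywhere from x = -11 to +11 mm of this point; where is not measured.
- flap (a joint): Angle (rad) of the tray's clear flap: 0 shut (lying on the rim), 1.85 fully open (leaning back beyond upright). It starts open, 1.65 to 1.85, held by slight hinge friction; pushed from behind to below about 1.2 it falls shut by itself.
- flap_hinge (a point): Middle of the flap's hinge line, on the tray's +x rim, 75 mm in x and 50.5 mm above the tray's origin. The flap is a panel 150 mm long from here, 120 wide, 6 thick, turning about the tray's y; shut it reaches along the tray's -x, open it stands up. Axes turn with it: -x along the panel to its free edge, z out of its outer face (up when shut).
- headshell: A small black headshell, 66 x 19 x 8 mm, bystander; origin under its middle.
- cartridge: A white cartridge, 37 x 17 x 16 mm, bystander; origin under its middle.
- loupe: A stylus loupe, a waisted cylinder 32 mm across and 32 mm tall, bystander; origin under its middle.
- hexkey: A steel hex key, L-shaped, 73 x 22 x 4 mm, bystander; origin under its middle.
Things that resemble listed ones, but are neither listed nor needed, are in the scene too. Of the things shaped like the part that bears plate_mid, the dark steel one is meant.

How it is judged:
By the outcome, as a careful person would: the job done as asked, in the order asked, and still so for the second after the job is handed in, with the robot touching nothing.
It also fails if it takes over 61 s, if anything falls off the work surface, if the arm or the gripper's body presses on something with over 40 N, if the wrist force passes 120 N, or if a joint passes its speed limit or range.

### The arm

A 7-joint arm with a two-finger parallel gripper is mounted at the origin on the work surface. World frame = base frame: x ahead of the robot, y to its left, z up, the work surface at z = 0. Lengths are in m, angles in rad, forces in N, time in s.
With the tool pointing down it reaches from about 0.425 to 0.925 m from the base axis. Payload 6.8 kg.
Tool frame: the origin (TCP) lies midway between the tips of the shut fingers; the grasp point (between the pads) lies 19 mm behind it; z points along the fingers, y is the line along which they close (so a half turn about z gives the same grasp; the last joint's range is limited). The gripper opens to 85 mm and grips with 20 to 120 N. Pads are 22 mm wide; open, the fingers measure 114 mm over their backs; the gripper's body (76 mm by 85 mm) begins 54 mm behind the grasp point. The pads swing forward as they close: fully open they stand 13 mm farther back than shut.
Start: joints at [-1.436, 0.477, 0.022, 1.555, -0.011, 1.109, -0.083], TCP at [0.162, 0.655, 0.231] pointing down, gripper open.
Joint ranges: [-2.96, 2.96], [-0.34, 2.1], [-1.41, 1.46], [0.24, 2.44], [-1.37, 4.51], [0.17, 1.92], [-2.96, 2.96]. Speed limits (rad/s): [2.39, 2.39, 3.14, 3.14, 3.14, 3.14, 3.14].

### API

Orientations are given as a rotation vector (axis times angle).
In Python, from bench import r gives the robot as it stands. The module is installed in compiled form; this text tells all that it offers.
- The arm moves only by the tool apply_moves, never from a script. Its argument "rows" is a list of rows, each a list of 6 numbers: the shift along the tool's x, y, z scaled (see below), then the turn, a rotation vector about the tool's x, y, z scaled (see below). A call has 1 to 5 rows; each row is the pose to reach, as a shift and turn from the pose commanded when the call began, along the tool's axes at that moment; what a row does not reach only later rows make up. The controller multiplies each number of a shift by 0.25 m and each number of a turn by 90 degrees. A row lasts 1/8 s, in which the tool goes at most 62.5 mm and 10.7 degrees, less where a joint would pass 70% of its speed; a pose out of reach is approached as far as the arm can. A call with a number of a shift or a turn outside -1 to 1 is refused whole. A call with a gripper value outside its range is refused whole. "claw" is the opening, from 0 (shut) to 1 (fully open), set as the call begins (left out, the last holds). The fingers move at their own pace and stop on an object; "newtons" is the grip in N (left out, the last holds). Time passes only in rows, so rows that repeat a pose let the fingers close. It gives the time, the measured TCP pose, the force, the opening and the grip force at its end, in the units of the state.
- r.get_obs(): the state, without advancing time (a new reading comes with each control period).
- r.grab_frame(name): name is "scene" or "side" or "wrist"; returns a dict with "pixels" (400x640x3 uint8, red, green, blue), "intrinsics" (3x3 intrinsics, pixels), "eye" and "attitude" of the camera in the world. Camera axes: x right, y up, looking along -z (the intrinsics and any distortion apply to the point x, -y, -z); pixel columns grow to the right and rows downward; lengths in m; the calibration is good to about 2 mm. The wrist camera is an equidistant fisheye: a pixel r from the principal point sees the ray r / f radians off the axis. A picture is of the moment at which its call begins. There is no depth.
- r.hand_in(): hands the job in; it is judged then, once.
Trained networks look in a picture, given as the dict that the camera call returned (one of the last four; its "shot" number tells which), for a name from the list of things; names that differ only in an ending like _2 or _b are one class to them, and where a whole thing is asked for, a point or a joint stands for the part that bears it (a point fixed in the world has none). Each returns a list of dicts, best first, with "conf" (0 to 1); they miss things now and then, are a little off and sometimes report something else, mostly with a low value. They report only what shows in the picture. A call takes as long as a camera call. They do not tell look-alikes from the thing itself.
- r.search_frame(picture, thing): "rect" ([left, top, width, height] in pixels, round what is visible of it).
- r.outline_of(picture, thing): "pixels" (400x640 bool, what is visible of it) and "rect" ([left, top, width, height] in pixels, round what is visible of it).
- r.landmark_of(picture, thing): "point" ([column, row] in pixels: a listed point, or the origin of a listed thing).
The state is a dict: "clock": time; "joints": joint angles; "qvel": joint speeds; "tau": joint torques, N m; "tcp_pos": TCP position; "orientation": TCP orientation; "contact_force": force on the tool from outside, world axes, zero at the start; "moment": the same for the moment, N m; "grip_width": finger opening in m; "gripper_force": force on a finger pad.
Only numpy, scipy, OpenCV 4.12 (cv2) and the standard library are available. Lean on these libraries where they do the work, as an engineer would, in place of code of your own. Each camera call takes 0.05 s, during which the arm holds its last target. There are 200 camera calls.

## Working session

There is one attempt and no reset: what is moved stays moved. The work goes in short steps, Python scripts to look and compute and a tool call to move; the robot and the scene stay as the last step left them, time stands still between calls to the robot, and variables do not carry over. Pictures are saved under pics/ and viewed, at most 12 in all, crops included, and the job is handed in when it is done.

Besides the shell and the picture viewer there is one more tool, called after "Emit:" in YAML: its name, and indented under it one key for each argument. apply_moves: Moves the arm, as the interface text tells. Its arguments: {"type":"object","properties":{"rows":{"type":"array","items":{"type":"array","items":{"type":"number"}}},"claw":{"type":"number"},"newtons":{"type":"number"}},"required":["rows"]}

```bash
mkdir -p pics; cat > h.py <<'E'
import numpy as np, cv2
from scipy.spatial.transform import Rotation as R
from bench import r
def att(a):
    a=np.array(a,float)
    return a if a.shape==(3,3) else R.from_rotvec(a).as_matrix() if a.size==3 else R.from_quat(a).as_matrix()
def ray(f,p,name):
    K=np.array(f["intrinsics"]);x=(p[0]-K[0,2])/K[0,0];y=(p[1]-K[1,2])/K[1,1]
    if name=="wrist":
        t=np.hypot(x,y);d=np.array([np.sin(t)*x/max(t,1e-9),-np.sin(t)*y/max(t,1e-9),-np.cos(t)])
    else: d=np.array([x,-y,-1.])
    d=att(f["attitude"])@d
    return np.array(f["eye"]),d/np.linalg.norm(d)
def proj(f,P,name):
    K=np.array(f["intrinsics"]);c=att(f["attitude"]).T@(np.array(P)-f["eye"]);v=np.array([c[0],-c[1],-c[2]])
    if name=="wrist":
        q=np.hypot(v[0],v[1]);t=np.arctan2(q,v[2]);x,y=v[:2]/max(q,1e-9)*t
    else: x,y=v[0]/v[2],v[1]/v[2]
    return np.array([K[0,0]*x+K[0,2],K[1,1]*y+K[1,2]])
def onz(f,p,name,z):
    e,d=ray(f,p,name);return e+d*(z-e[2])/d[2]
def tri(rs):
    A=sum(np.eye(3)-np.outer(d,d) for e,d in rs);b=sum((np.eye(3)-np.outer(d,d))@e for e,d in rs)
    X=np.linalg.solve(A,b);return X,[float(np.linalg.norm((np.eye(3)-np.outer(d,d))@(X-e))) for e,d in rs]
def save(f,n): cv2.imwrite(f"pics/{n}.png",f["pixels"][:,:,::-1])
E
python3 - <<'E'
from h import *
np.set_printoptions(precision=3,suppress=True)
o=r.get_obs();print({k:np.round(v,3) for k,v in o.items()})
F={}
for n in("scene","side","wrist"):
    f=r.grab_frame(n);F[n]=f;save(f,n+"0");print(n,f["eye"],np.array(f["attitude"]).shape,np.array(f["intrinsics"]).ravel())
    for t in("plate_mid","tray","pin_zone","flap_hinge","headshell","cartridge","loupe","hexkey"):
        print(t,[(np.round(d["point"]),round(d["conf"],2)) for d in r.landmark_of(f,t)])
    for t in("plate_mid","flap"):print("rect",t,[(np.round(d["rect"]),round(d["conf"],2)) for d in r.search_frame(f,t)])
E
python3 -c "
import cv2,numpy as np
a=[cv2.imread(f'pics/{n}0.png') for n in('scene','side')]
"
```

```text
{'clock': np.float64(0.0), 'joints': array([-1.436,  0.478,  0.022,  1.556, -0.011,  1.109, -0.083]), 'qvel': array([ 0.002,  0.   ,  0.   ,  0.002, -0.001, -0.   ,  0.   ]), 'tau': array([ -0.   , -59.645,   1.608, -28.118,   0.013,   0.01 ,  -0.   ]), 'tcp_pos': array([0.162, 0.655, 0.23 ]), 'orientation': array([-0.38 , -3.118,  0.003]), 'contact_force': array([-0.158,  0.033, -0.199]), 'moment': array([ 0.003,  0.01 , -0.008]), 'gripper_force': np.float64(0.0), 'grip_width': np.float64(0.085)}
scene [ 1.116 -0.126  0.543] (3,) [435.311   0.    318.908   0.    435.311 189.262   0.      0.      1.   ]
plate_mid [(array([370., 199.]), 0.94), (array([419., 159.]), 0.82), (array([462., 203.]), 0.76), (array([418., 255.]), 0.7), (array([348., 155.]), 0.6)]
tray [(array([189., 242.]), 0.79)]
pin_zone []
flap_hinge [(array([194., 240.]), 0.79)]
headshell [(array([273., 220.]), 0.77)]
cartridge [(array([265., 194.]), 0.58)]
loupe [(array([293., 249.]), 0.89)]
hexkey [(array([303., 301.]), 0.49)]
rect plate_mid [(array([392., 147.,  52.,  35.]), 0.88), (array([383., 240.,  70.,  40.]), 0.8
[... 934 characters left out ...]
5.,  56.,  34.]), 0.91), (array([238., 134.,  47.,  27.]), 0.72), (array([370., 162.,  39.,  34.]), 0.68)]
rect flap [(array([352., 183.,  82., 154.]), 0.64)]
wrist [0.095 0.67  0.375] (3,) [309.707   0.    319.148   0.    309.707 202.866   0.      0.      1.   ]
plate_mid [(array([102., 327.]), 0.72), (array([178., 355.]), 0.69), (array([138., 392.]), 0.62)]
tray [(array([ 50., 373.]), 0.78)]
pin_zone [(array([ 48., 372.]), 0.67)]
flap_hinge []
headshell []
cartridge [(array([ 65., 345.]), 0.65)]
loupe []
hexkey [(array([139., 392.]), 0.53)]
rect plate_mid [(array([138., 373.,  20.,  27.]), 0.74), (array([ 90., 296.,  14.,  27.]), 0.73), (array([158., 346.,  28.,  26.]), 0.73)]
rect flap []
```

View pics/scene0.png

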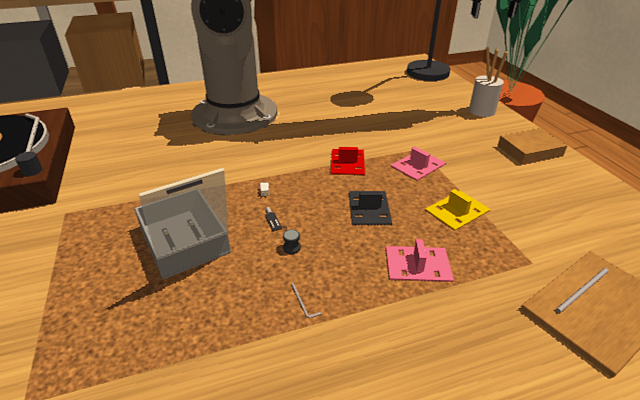

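View pics/side0.png

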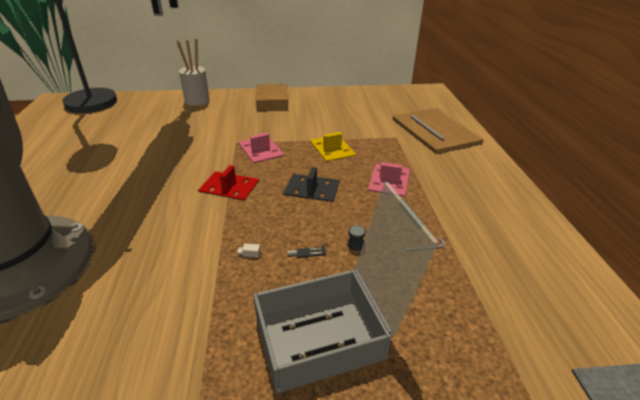

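The black plate is at scene (370,205) and side (312,185). The tray is at scene (185,235) and side (320,330), with its flap open on the +x side and the pins in two slots in its floor.

```bash
python3 - <<'E'
from h import *
np.set_printoptions(precision=3,suppress=True)
a=r.grab_frame("scene");b=r.grab_frame("side")
near=lambda L,p:min(L,key=lambda d:np.hypot(*(np.array(d["point"])-p)))["point"]
for t,p,q in(("plate_mid",(370,199),(312,179)),("tray",(189,242),(318,337)),("loupe",(293,249),(356,247)),("cartridge",(265,194),(251,254)),("headshell",(273,220),(309,252)),("flap_hinge",(194,240),(370,298))):
    u=near(r.landmark_of(a,t),p);v=near(r.landmark_of(b,t),q)
    print(t,np.round(u),np.round(v),*tri([ray(a,u,"scene"),ray(b,v,"side")]),onz(a,u,"scene",0),onz(b,v,"side",0))
# plate corners & tray rim corners
for nm,f,p in(("scene",a,(370,205)),("side",b,(312,185))):
    L=[d for d in r.outline_of(f,"plate_mid") if d["pixels"][p[1]-3:p[1]+4,p[0]-3:p[0]+4].any()]
    m=L[0]["pixels"].astype(np.uint8);c=max(cv2.findContours(m,0,2)[0],key=cv2.contourArea)[:,0]
    g=np.array([onz(f,x,nm,0.003)[:2] for x in c]);rr=cv2.minAreaRect((g*1000).astype(np.float32));print(nm,rr)
    print([ (tuple(x),onz(f,x,nm,0.004)[:2]) for x in cv2.approxPolyDP(c[:,None],3,True)[:,0]])
    im=cv2.resize(f["pixels"][p[1]-30:p[1]+30,p[0]-40:p[0]+40,::-1],None,fx=5,fy=5);cv2.imwrite(f"pics/c_{nm}.png",im)
im=cv2.resize(b["pixels"][260:395,240:400,::-1],None,fx=4.4,fy=4.4,interpolation=cv2.INTER_CUBIC);cv2.imwrite("pics/tray_side.png",im)
E
```

```text
plate_mid [371. 197.] [313. 174.] [0.504 0.187 0.03 ] [0.0020991384173524824, 0.00209913841735252] [0.471 0.203 0.   ] [0.507 0.236 0.   ]
tray [184. 242.] [316. 338.] [ 0.48  -0.173 -0.006] [0.0014117877591914734, 0.0014117877591914543] [ 0.488 -0.174  0.   ] [ 0.479 -0.176  0.   ]
loupe [294. 247.] [355. 246.] [ 0.563  0.011 -0.005] [0.00285758607279108, 0.002857586072791152] [0.565 0.012 0.   ] [0.562 0.002 0.   ]Traceback (most recent call last):
  File "<stdin>", line 6, in <module>
  File "<stdin>", line 4, in <lambda>
ValueError: min() iterable argument is empty
```

```bash
cat >> h.py <<'E'
def down(yaw):
    "tool z down, tool y at world angle yaw (deg)"
    c,s=np.cos(np.radians(yaw)),np.sin(np.radians(yaw));y=np.array([c,s,0]);z=np.array([0,0,-1.]);return np.array([np.cross(y,z),y,z]).T
def move(P,yaw=None):
    o=r.get_obs();A=R.from_rotvec(o["orientation"]).as_matrix();T=down(yaw) if yaw is not None else A
    print("move",np.round(A.T@(np.array(P)-o["tcp_pos"])/.25,3),np.round(R.from_matrix(A.T@T).as_rotvec()/(np.pi/2),3))
E
python3 - <<'E'
from h import *
np.set_printoptions(precision=3,suppress=True)
a=r.grab_frame("scene");b=r.grab_frame("side")
for nm,f,p in(("scene",a,(370,205)),("side",b,(312,185))):
    L=[d for d in r.outline_of(f,"plate_mid") if d["pixels"][p[1]-3:p[1]+4,p[0]-3:p[0]+4].any()]
    if not L: print(nm,"none"); continue
    m=L[0]["pixels"].astype(np.uint8);c=max(cv2.findContours(m,0,2)[0],key=cv2.contourArea)[:,0]
    g=np.array([onz(f,x,nm,0.003)[:2] for x in c]);print(nm,cv2.minAreaRect((g*1000).astype(np.float32)))
    print([ (tuple(map(int,x)),onz(f,x,nm,0.004)[:2]) for x in cv2.approxPolyDP(c[:,None],3,True)[:,0]])
im=np.vstack([cv2.resize(b["pixels"][260:395,240:400,::-1],(533,450),interpolation=cv2.INTER_CUBIC)])
im2=np.vstack([cv2.resize(f["pixels"][p[1]-28:p[1]+28,p[0]-33:p[0]+33,::-1],(265,225),interpolation=cv2.INTER_CUBIC) for f,p in((a,(370,205)),(b,(312,185)))])
cv2.imwrite("pics/c1.png",np.hstack([im,im2]))
for n in a,b: print([(d["conf"],np.round(d["rect"])) for d in r.outline_of(n,"tray")])
for y in(0,180,15,-15): move((.5,.19,.2),y)
E
```

```text
scene ((501.2179870605469, 184.14002990722656), (78.88298034667969, 109.18815612792969), 72.67109680175781)
[((385, 192), array([0.469, 0.235])), ((349, 191), array([0.442, 0.165])), ((352, 224), array([0.542, 0.132])), ((390, 224), array([0.565, 0.2  ]))]
side ((504.85321044921875, 200.7094268798828), (115.84183502197266, 103.4811782836914), 72.4171371459961)
[((338, 181), array([0.558, 0.199])), ((317, 177), array([0.515, 0.217])), ((313, 167), array([0.51 , 0.258])), ((306, 175), array([0.492, 0.227])), ((292, 173), array([0.462, 0.237])), ((283, 193), array([0.441, 0.164])), ((332, 200), array([0.537, 0.133]))]
[(0.88, array([137., 170.,  93., 106.]))]
[(0.66, array([252., 182., 184., 212.]))]
move [-1.759 -1.482  0.125] [ 0.    -0.     0.845]
move [-1.759 -1.482  0.125] [ 0.     0.    -1.155]
move [-1.759 -1.482  0.125] [ 0.    -0.     0.679]
move [-1.759 -1.482  0.125] [ 0.    -0.     1.012]
```

View pics/c1.png

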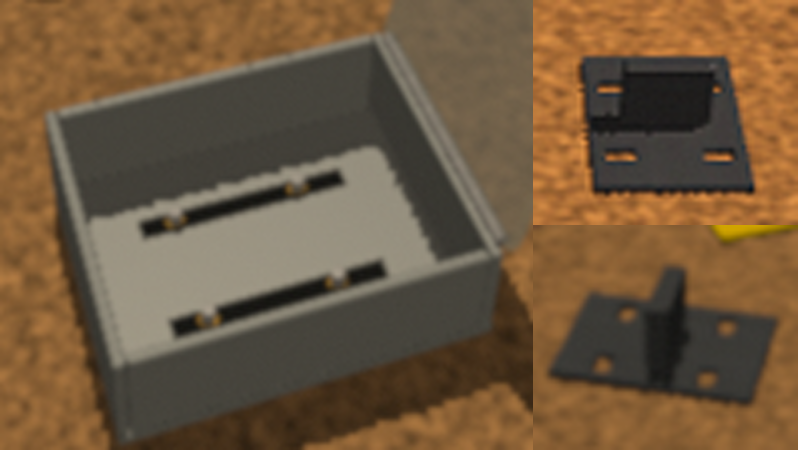

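The tray's floor slots show all four pins, at crop (175,222), (295,188), (208,320) and (337,281), shifted slightly towards -x. The black plate's long axis is at about -17° in the world frame. Next I move above the plate.

Emit:
apply_moves:
  rows:
    - [-0.15,-0.12,0,0,0,0.1]
    - [-0.3,-0.25,0,0,0,0.2]
    - [-0.45,-0.37,0,0,0,0.3]
    - [-0.6,-0.5,0,0,0,0.4]
    - [-0.75,-0.62,0,0,0,0.5]

```text
clock: 3.02
tcp_pos: [0.3079, 0.4583, 0.2315]
orientation: [-1.552, -2.731, -0.001]
contact_force: [0.2, 1.2, 0.6]
grip_width: 0.0854
gripper_force: 0.0
```

```bash
python3 - <<'E'
from h import *
print(r.get_obs()["joints"].round(2)); move((.5,.19,.2),-17)
E
```

```text
[-1.29  0.28  0.24  1.87 -0.08  1.01 -0.48]
move [-1.315  0.111  0.126] [ 0.    -0.     0.531]
```

Emit:
apply_moves:
  rows:
    - [-0.2,0.02,0.02,0,0,0.1]
    - [-0.4,0.03,0.04,0,0,0.2]
    - [-0.6,0.05,0.06,0,0,0.3]
    - [-0.8,0.07,0.08,0,0,0.4]
    - [-1.0,0.09,0.1,0,0,0.53]

```text
clock: 3.65
tcp_pos: [0.4563, 0.2561, 0.2065]
orientation: [-2.508, -1.891, -0.002]
contact_force: [-0.0, 1.2, -0.4]
grip_width: 0.0855
gripper_force: 0.0
```

```bash
python3 - <<'E'
from h import *
np.set_printoptions(precision=4,suppress=True)
print(r.get_obs()["joints"].round(2)); move((.5,.19,.2),-17)
f=r.grab_frame("wrist");save(f,"w1");print(f["eye"],r.get_obs()["tcp_pos"])
for d in r.landmark_of(f,"plate_mid"):print(np.round(d["point"]),d["conf"].__round__(2),onz(f,d["point"],"wrist",.019))
for d in r.outline_of(f,"plate_mid"):
    c=max(cv2.findContours(d["pixels"].astype(np.uint8),0,2)[0],key=cv2.contourArea)[:,0]
    print(np.round(d["rect"]),cv2.minAreaRect((1000*np.array([onz(f,x,"wrist",.004)[:2] for x in c])).astype(np.float32)))
E
```

```text
[-1.04  0.27  0.49  1.97 -0.16  0.94 -0.75]
move [-0.206  0.241  0.026] [ 0.    -0.001  0.011]
[0.4741 0.3201 0.3503] [0.4601 0.249  0.2063]
[389.  75.] 0.97 [0.5594 0.3475 0.019 ]
[235. 112.] 0.9 [0.389  0.3542 0.019 ]
[377. 231.] 0.76 [0.5038 0.1806 0.019 ]
[230. 248.] 0.76 [0.3299 0.2068 0.019 ]
[497. 178.] 0.56 [0.6667 0.2028 0.019 ]
[196. 212.  78.  66.] ((328.00994873046875, 204.94573974609375), (77.99897003173828, 105.4593734741211), 67.93925476074219)
[334.  25. 102. 105.] ((561.3211669921875, 346.7066650390625), (77.86658477783203, 105.5599365234375), 16.692371368408203)
[193.  59. 101. 110.] ((390.8457946777344, 353.23822021484375), (79.12803649902344, 106.27887725830078), 21.477367401123047)
[460. 129.  60.  90.] ((671.2786254882812, 199.73681640625), (105.16638946533203, 87.84271240234375), 70.08341217041016)
```

View pics/w1.png

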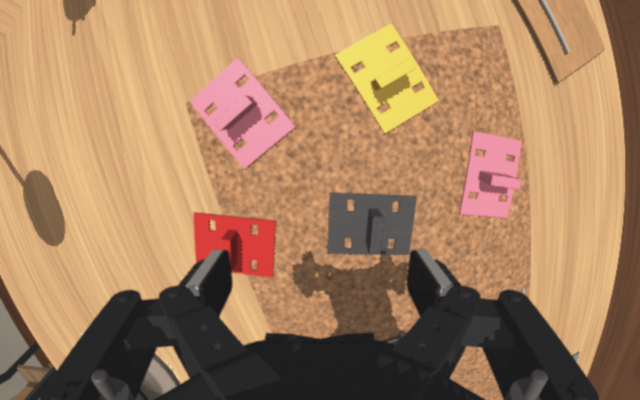

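The wrist view shows the black plate with corners near (330,194), (415,196), (412,254) and (328,253). The rib top is near (376,213).

```bash
python3 - <<'E'
from h import *
np.set_printoptions(precision=4,suppress=True)
f=r.grab_frame("wrist")
g=f["pixels"].max(2);m=np.zeros_like(g);m[180:262,315:425]=(g[180:262,315:425]<88);n,l,s,c=cv2.connectedComponentsWithStats(m)
k=l[230,350] or 1+np.argmax(s[1:,4]);print(s[k])
c=max(cv2.findContours((l==k).astype(np.uint8),0,2)[0],key=cv2.contourArea)[:,0]
print(cv2.minAreaRect((1000*np.array([onz(f,x,"wrist",.004)[:2] for x in c])).astype(np.float32)))
for p in((330,194),(415,196),(412,254),(328,253)):print(onz(f,p,"wrist",.004))
for p in((351,205),(395,207),(348,243),(391,243)):print("slot",onz(f,p,"wrist",.002))
move((.5035,.184,.1),-17.5)
E
```

```text
[362 206  22  46 456]
((500.8249206542969, 176.51083374023438), (58.18564224243164, 24.465978622436523), 71.76570892333984)
[0.4628 0.2325 0.004 ]
[0.56   0.2026 0.004 ]
[0.5427 0.1286 0.004 ]
[0.4408 0.1613 0.004 ]
slot [0.483  0.2124 0.002 ]
slot [0.5335 0.1954 0.002 ]
slot [0.4677 0.1665 0.002 ]
slot [0.5193 0.151  0.002 ]
move [-0.228  0.263  0.425] [-0.   -0.    0.02]
```

Emit:
apply_moves:
  rows:
    - [-0.05,0.05,0.1,0,0,0.01]
    - [-0.11,0.11,0.22,0,0,0.02]
    - [-0.16,0.18,0.35,0,0,0.025]
    - [-0.22,0.24,0.48,0,0,0.025]
    - [-0.23,0.26,0.54,0,0,0.025]

```text
clock: 4.47
tcp_pos: [0.5016, 0.1844, 0.0698]
orientation: [-2.538, -1.85, 0.003]
contact_force: [-0.9, 0.4, -0.2]
grip_width: 0.0853
gripper_force: 0.0
```

```bash
python3 - <<'E'
from h import *
np.set_printoptions(precision=4,suppress=True)
f=r.grab_frame("wrist");save(f,"w2");print(r.get_obs()["tcp_pos"])
print([(np.round(d["point"]),onz(f,d["point"],"wrist",.019)) for d in r.landmark_of(f,"plate_mid")])
move((.5012,.182,.010),-17.7)
E
```

```text
[0.5015 0.1843 0.069 ]
[(array([116., 258.]), array([0.33  , 0.2028, 0.019 ])), (array([528., 128.]), array([0.6673, 0.2036, 0.019 ])), (array([108.,  53.]), array([0.3924, 0.352 , 0.019 ])), (array([319., 222.]), array([0.5003, 0.1837, 0.019 ]))]
move [-0.012  0.003  0.241] [-0.001  0.001 -0.001]
```

View pics/w2.png

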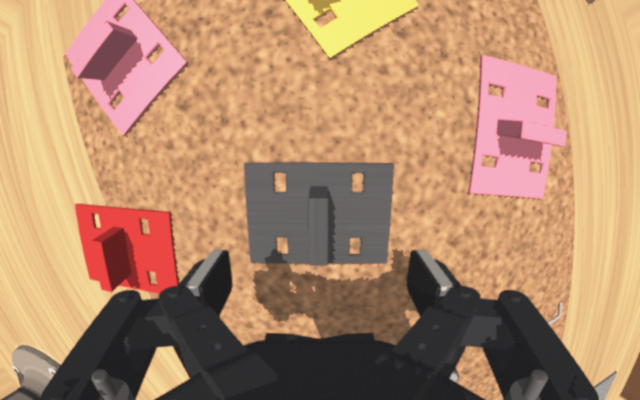

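The plate is centred between the fingers and square to them, with the rib at (318,225). I descend and grip.

Emit:
apply_moves:
  rows:
    - [0,0,0.08,0,0,0]
    - [-0.005,0,0.16,0,0,0]
    - [-0.005,0,0.22,0,0,0]
    - [-0.005,0,0.235,0,0,0]
    - [-0.005,0,0.235,0,0,0]

```text
clock: 5.2
tcp_pos: [0.5023, 0.1836, 0.0129]
orientation: [-2.539, -1.849, -0.001]
contact_force: [-0.5, -0.0, -0.1]
grip_width: 0.0856
gripper_force: 0.0
```

Emit:
apply_moves:
  rows:
    - [0,0,0,0,0,0]
    - [0,0,0,0,0,0]
    - [0,0,0,0,0,0]
    - [0,0,0,0,0,0]
    - [0,0,0,0,0,0]
  claw: 0
  newtons: 40

```text
clock: 5.82
tcp_pos: [0.5023, 0.1832, 0.0127]
orientation: [2.54, 1.848, 0.001]
contact_force: [0.0, 0.2, 2.9]
grip_width: 0.0109
gripper_force: 39.9
```

Emit:
apply_moves:
  rows:
    - [0,0,-0.04,0,0,0]
    - [0,0,-0.12,0,0,0]
    - [0,0,-0.25,0,0,0]
    - [0,0,-0.4,0,0,0]
    - [0,0,-0.55,0,0,0]

```text
clock: 6.45
tcp_pos: [0.5017, 0.1828, 0.1515]
orientation: [-2.54, -1.848, 0.001]
contact_force: [0.1, -0.3, -1.1]
grip_width: 0.0113
gripper_force: 39.4
```

```bash
python3 - <<'E'
from h import *
np.set_printoptions(precision=4,suppress=True)
b=r.grab_frame("side")
k=3.3333
for z,L in((.05,[(50,113),(385,37),(500,247),(118,362)]),(.012,[(175,218),(295,184),(208,315),(337,277)])):
    P=np.array([onz(b,(x/k+240,y/k+260),"side",z)[:2] for x,y in L]);print(P,P.mean(0))
    d=P[1]-P[0],P[3]-P[2];print([np.degrees(np.arctan2(v[1],v[0])) for v in d],[np.linalg.norm(v) for v in d])
o=r.get_obs();print(o["tcp_pos"],o["grip_width"])
move((.47,-.27,.17),10)
E
```

```text
[[ 0.398  -0.1353]
 [ 0.5416 -0.1039]
 [ 0.5668 -0.2129]
 [ 0.4247 -0.248 ]] [ 0.4828 -0.175 ]
[np.float64(12.33142716968763), np.float64(-166.10750466773055)] [np.float64(0.1469343399746724), np.float64(0.14631742078886964)]
[[ 0.447  -0.162 ]
 [ 0.4982 -0.1489]
 [ 0.4579 -0.2076]
 [ 0.5098 -0.1949]] [ 0.4782 -0.1784]
[np.float64(14.36997472372295), np.float64(13.747961544388778)] [np.float64(0.05283706634173363), np.float64(0.05345487085752254)]
[0.5045 0.1835 0.156 ] 0.01149922421419269
move [-1.768  0.429 -0.063] [ 0.003 -0.002 -0.311]
```

Emit:
apply_moves:
  rows:
    - [-0.15,0.03,-0.01,0,0,0]
    - [-0.35,0.08,-0.03,0,0,-0.1]
    - [-0.55,0.13,-0.05,0,0,-0.2]
    - [-0.75,0.18,-0.06,0,0,-0.3]
    - [-0.95,0.23,-0.06,0,0,-0.35]

```text
clock: 7.12
tcp_pos: [0.4835, -0.0623, 0.1657]
orientation: [1.938, 2.472, 0.001]
contact_force: [0.6, -0.2, -0.2]
grip_width: 0.0116
gripper_force: 39.4
```

```bash
python3 - <<'E'
from h import *
move((.485,-.27,.17),13.7)
E
```

```text
move [-0.808 -0.192 -0.018] [ 0.001 -0.     0.001]
```

Emit:
apply_moves:
  rows:
    - [-0.2,-0.05,-0.01,0,0,0]
    - [-0.4,-0.1,-0.02,0,0,0]
    - [-0.6,-0.15,-0.02,0,0,0]
    - [-0.8,-0.19,-0.02,0,0,0]
    - [-0.8,-0.19,-0.02,0,0,0]

```text
clock: 7.75
tcp_pos: [0.4832, -0.2711, 0.1706]
orientation: [1.951, 2.46, -0.003]
contact_force: [-0.3, 0.5, -0.5]
grip_width: 0.0111
gripper_force: 39.4
```

```bash
python3 - <<'E'
from h import *
np.set_printoptions(precision=4,suppress=True)
f=r.grab_frame("wrist");save(f,"w3");o=r.get_obs();print(o["tcp_pos"],f["eye"])
c,s=np.cos(np.radians(13.7)),np.sin(np.radians(13.7));M=np.array([[c,-s],[s,c]])
for z,u,v in((.05,75,60),(.012,27,24)):
    for sx,sy in((-1,1),(1,1),(1,-1),(-1,-1)):
        q=np.array([.483,-.175])+M@np.array([sx*u-(0 if z==.05 else 4),sy*v])/1000;print(z,proj(f,[*q,z],"wrist").round(0))
E
```

```text
[ 0.4837 -0.2681  0.1702] [ 0.4667 -0.2056  0.3142]
0.05 [258.  23.]
0.05 [430.  27.]
0.05 [429. 159.]
0.05 [260. 159.]
0.012 [311.  67.]
0.012 [367.  68.]
0.012 [367. 116.]
0.012 [311. 116.]
```

View pics/w3.png

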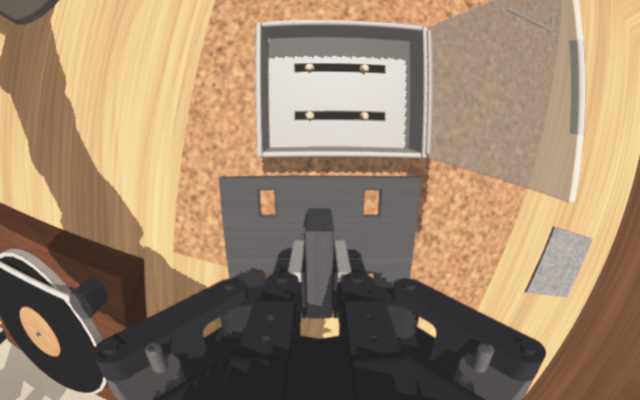

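Predictions match the picture. The tray's rim corners are at (258,24), (430,28), (428,158) and (259,156). The pins are at (309,68), (364,69), (310,116) and (364,116), and the plate slots are at (268,202) and (372,202).

```bash
python3 - <<'E'
from h import *
np.set_printoptions(precision=4,suppress=True)
f=r.grab_frame("wrist");o=r.get_obs();T=o["tcp_pos"];A=R.from_rotvec(o["orientation"]).as_matrix();print(T)
im=f["pixels"].astype(int);P=[]
for u,v in((309,68),(364,69),(310,116),(364,116)):
    w=im[v-4:v+5,u-5:u+6].sum(2);w=np.clip(w-w.max()*.5,0,None)
    # keep only inside dark slot rows
    yy,xx=np.mgrid[v-4:v+5,u-5:u+6];m=np.abs(yy-v)<=3;p=((w*m*xx).sum()/(w*m).sum(),(w*m*yy).sum()/(w*m).sum())
    q=onz(f,p,"wrist",.012)[:2];P.append(q);print(np.round(p,1),q)
P=np.array(P);print("pins",P.mean(0),[np.degrees(np.arctan2(*(b-a)[::-1])) for a,b in((P[0],P[1]),(P[2],P[3]))],[np.degrees(np.arctan2(*(b-a)[::-1]))-90 for a,b in((P[2],P[0]),(P[3],P[1]))],np.linalg.norm(P[1]-P[0]),np.linalg.norm(P[0]-P[2]))
C=np.array([onz(f,p,"wrist",.05)[:2] for p in((258,24),(430,28),(428,158),(259,156))]);print("tray",C.mean(0),np.linalg.norm(C-np.roll(C,-1,0),axis=1))
# plate slots: dark plate, bright holes
z=T[2]-.0127+.004
for u,v in((268,202),(372,202)):
    w=im[v-22:v+23,u-16:u+17].sum(2);m=(w>(w.max()+np.median(w))/2);yy,xx=np.mgrid[v-22:v+23,u-16:u+17]
    n,l,s,c=cv2.connectedComponentsWithStats(m.astype(np.uint8));k=1+np.argmax(s[1:,4]);p=c[k]+[u-16,v-22]
    X=onz(f,p,"wrist",z-.002);print("slot",p.round(1),s[k],"tool",A.T@(X-T)*1000)
for p in((221,177),(419,178)):print("corner",(A.T@(onz(f,p,"wrist",z)-T))*1000)
E
```

```text
[ 0.4841 -0.2661  0.1699]
[308.5  67.9] [ 0.4452 -0.157 ]
[364.1  68.7] [ 0.4973 -0.1446]
[308.7 116.1] [ 0.4564 -0.2031]
[363.9 115.7] [ 0.5081 -0.1899]
pins [ 0.4767 -0.1736] [np.float64(13.408643823562961), np.float64(14.359854993572592)] [np.float64(13.588527728441804), np.float64(13.4793600209984)] 0.053470852654797146 0.047477669909648024
tray [ 0.4825 -0.1717] [0.1499 0.1184 0.1491 0.1168]
slot [267.  201.7] [  9  11  14  23 279] tool [ 22.8173 -29.3835  10.7267]
slot [370.9 202.1] [  8  11  15  23 306] tool [22.5472 24.954  10.7036]
corner [ 36.7356 -52.9495   8.7454]
corner [36.0237 49.7729  8.7016]
```

```bash
python3 - <<'E'
from h import *
print(r.get_obs()["tcp_pos"]);move((.4747,-.1735,.08),13.7)
E
```

```text
[ 0.48411114 -0.26612848  0.16994005]
move [0.369 0.05  0.36 ] [-0.    -0.    -0.002]
```

Emit:
apply_moves:
  rows:
    - [0.1,0.01,0.02,0,0,0]
    - [0.22,0.03,0.08,0,0,0]
    - [0.33,0.05,0.2,0,0,0]
    - [0.37,0.05,0.31,0,0,0]
    - [0.37,0.05,0.35,0,0,0]

```text
clock: 8.48
tcp_pos: [0.4741, -0.1703, 0.0813]
orientation: [-1.936, -2.47, 0.001]
contact_force: [0.5, 0.2, -1.6]
grip_width: 0.0115
gripper_force: 39.4
```

```bash
python3 - <<'E'
from h import *
np.set_printoptions(precision=4,suppress=True)
b=r.grab_frame("side");o=r.get_obs();print(o["tcp_pos"],o["contact_force"])
move((.4747,-.1735,.07),13.7)
T=o["tcp_pos"]
A=down(13.7);z=T[2]-.0127
im=b["pixels"][210:395,220:420,::-1].copy()
im=cv2.resize(im,None,fx=3.2,fy=3.2,interpolation=cv2.INTER_CUBIC)
mk=lambda P,c:cv2.circle(im,tuple(int(v) for v in (proj(b,P,"side")-[220,210])*3.2),3,c,-1)
for x,y in((38,52),(38,-52),(-38,52),(-38,-52)):
    P=T+A@np.array([x-1.3,y,0])/1000;P[2]=z+.004;mk(P,(0,255,0))
c,s=np.cos(np.radians(13.7)),np.sin(np.radians(13.7));M=np.array([[c,-s],[s,c]])
for u,v in((75,60),(75,-60),(-75,60),(-75,-60)): mk([*(np.array([.4825,-.1722])+M@np.array([u,v])/1000),.05],(0,0,255))
cv2.imwrite("pics/s4.png",im)
E
```

```text
[ 0.4742 -0.1715  0.0811] [-0.4059  0.8145 -2.1603]
move [-0.008  0.     0.044] [-0.001 -0.001  0.001]
```

View pics/s4.png

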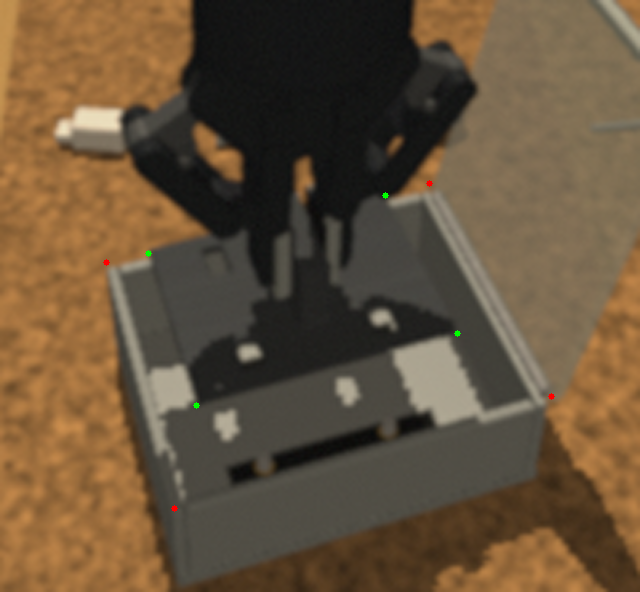

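The projected plate corners sit on the plate, while the tray rim in the side view lies about 3 mm nearer (-y) than the wrist estimate. I split the difference and descend, with the plate about 4 mm short of the pins in x.

Emit:
apply_moves:
  rows:
    - [-0.008,-0.003,0.03,0,0,0]
    - [-0.018,-0.005,0.08,0,0,0]
    - [-0.018,-0.005,0.13,0,0,0]
    - [-0.018,-0.005,0.165,0,0,0]
    - [-0.018,-0.005,0.175,0,0,0]

```text
clock: 9.15
tcp_pos: [0.4744, -0.1779, 0.038]
orientation: [-1.943, -2.468, 0.001]
contact_force: [0.3, -0.6, -1.2]
grip_width: 0.0115
gripper_force: 39.4
```

Emit:
apply_moves:
  rows:
    - [0,0,0.003,0,0,0]
    - [0,0,0.006,0,0,0]
    - [0,0,0.009,0,0,0]
    - [0,0,0.012,0,0,0]
    - [0,0,0.015,0,0,0]

```text
clock: 9.78
tcp_pos: [0.4749, -0.1779, 0.0351]
orientation: [1.943, 2.469, 0.0]
contact_force: [-0.8, -0.5, -0.6]
grip_width: 0.0112
gripper_force: 39.4
```

Emit:
apply_moves:
  rows:
    - [0,0,0.003,0,0,0]
    - [0,0,0.006,0,0,0]
    - [0,0,0.009,0,0,0]
    - [0,0,0.012,0,0,0]
    - [0,0,0.015,0,0,0]

```text
clock: 10.4
tcp_pos: [0.4748, -0.1779, 0.0312]
orientation: [-1.943, -2.469, -0.0]
contact_force: [-0.4, -0.0, -0.7]
grip_width: 0.0111
gripper_force: 39.4
```

Emit:
apply_moves:
  rows:
    - [0.002,0,0.003,0,0,0]
    - [0.004,0,0.006,0,0,0]
    - [0.006,0,0.009,0,0,0]
    - [0.007,0,0.012,0,0,0]
    - [0.007,0,0.014,0,0,0]

```text
clock: 11.02
tcp_pos: [0.4744, -0.1762, 0.0277]
orientation: [-1.943, -2.469, -0.0]
contact_force: [0.3, 1.2, -0.7]
grip_width: 0.0112
gripper_force: 39.4
```

Emit:
apply_moves:
  rows:
    - [0,0,0.0015,0,0,0]
    - [0,0,0.003,0,0,0]
    - [0,0,0.0045,0,0,0]
    - [0,0,0.006,0,0,0]
    - [0,0,0.0075,0,0,0]

```text
clock: 11.65
tcp_pos: [0.4744, -0.1762, 0.0259]
orientation: [-1.943, -2.469, 0.0]
contact_force: [-0.8, -0.5, -0.2]
grip_width: 0.0111
gripper_force: 39.4
```

Emit:
apply_moves:
  rows:
    - [0,0,0.001,0,0,0]
    - [0,0,0.002,0,0,0]
    - [0,0,0.003,0,0,0]
    - [0,0,0.004,0,0,0]
    - [0,0,0.005,0,0,0]

```text
clock: 12.28
tcp_pos: [0.4744, -0.1763, 0.0247]
orientation: [-1.943, -2.469, -0.0]
contact_force: [-1.5, 0.5, 1.8]
grip_width: 0.0113
gripper_force: 39.8
```

Emit:
apply_moves:
  rows:
    - [0,0,0.001,0,0,0]
    - [0,0,0.001,0,0,0]

```text
clock: 12.52
tcp_pos: [0.4745, -0.1763, 0.0247]
orientation: [1.943, 2.469, 0.0]
contact_force: [-0.8, 1.1, 5.1]
grip_width: 0.0112
gripper_force: 40.2
```

Contact with the pin tops came at TCP z 0.0247, as expected, and it is stiff at about 12 N/mm. I slide along +x in small steps under light pressure.

Emit:
apply_moves:
  rows:
    - [0,0.001,-0.0005,0,0,0]
    - [0,0.002,-0.0005,0,0,0]
    - [0,0.003,-0.0005,0,0,0]
    - [0,0.004,-0.0005,0,0,0]

```text
clock: 13.02
tcp_pos: [0.4746, -0.1762, 0.0246]
orientation: [-1.943, -2.467, 0.001]
contact_force: [-3.5, -0.7, 8.5]
grip_width: 0.0114
gripper_force: 40.7
```

Emit:
apply_moves:
  rows:
    - [0,0.001,0,0,0,0]
    - [0,0.002,0,0,0,0]
    - [0,0.003,0,0,0,0]
    - [0,0.004,0,0,0,0]

```text
clock: 13.52
tcp_pos: [0.4746, -0.1762, 0.0245]
orientation: [-1.942, -2.466, 0.002]
contact_force: [-7.1, -1.0, 10.2]
grip_width: 0.0112
gripper_force: 41.1
```

Lateral force rises without motion, so it is caught or pressed too hard. I back off immediately.

Emit:
apply_moves:
  rows:
    - [0,-0.004,-0.002,0,0,0]
    - [0,-0.008,-0.004,0,0,0]
    - [0,-0.008,-0.004,0,0,0]

```text
clock: 13.9
tcp_pos: [0.4746, -0.1762, 0.0254]
orientation: [1.943, 2.469, 0.0]
contact_force: [-0.4, 0.4, -0.3]
grip_width: 0.0112
gripper_force: 39.4
```

```bash
python3 - <<'E'
from h import *
o=r.get_obs();print({k:np.round(o[k],4) for k in("tcp_pos","contact_force","moment","orientation")});move(o["tcp_pos"],13.7)
E
```

```text
{'tcp_pos': array([ 0.4746, -0.1762,  0.0254]), 'contact_force': array([-0.4337,  0.4016, -0.337 ]), 'moment': array([-0.053 ,  0.0236,  0.0096]), 'orientation': array([1.9426e+00, 2.4689e+00, 1.0000e-04])}
move [0. 0. 0.] [ 0.     0.    -0.001]
```

Emit:
apply_moves:
  rows:
    - [0,0.003,0,0,0,0]
    - [0,0.003,0.0015,0,0,0]
    - [0,0.003,0.003,0,0,0]
    - [0,0.003,0.0035,0,0,0]
    - [0,0.003,0.0035,0,0,0]

```text
clock: 14.52
tcp_pos: [0.4752, -0.176, 0.0247]
orientation: [1.943, 2.469, 0.0]
contact_force: [0.7, 0.4, 0.9]
grip_width: 0.0112
gripper_force: 39.6
```

Emit:
apply_moves:
  rows:
    - [0,0,-0.0035,0,0,0]
    - [0,0.003,-0.0035,0,0,0]
    - [0,0.003,-0.0015,0,0,0]
    - [0,0.003,0,0,0,0]
    - [0,0.003,0,0,0,0]

```text
clock: 15.15
tcp_pos: [0.4759, -0.1759, 0.0247]
orientation: [-1.943, -2.469, -0.0]
contact_force: [-0.4, -0.0, 0.4]
grip_width: 0.0112
gripper_force: 39.7
```

Emit:
apply_moves:
  rows:
    - [0,0,-0.0035,0,0,0]
    - [0,0.003,-0.0035,0,0,0]
    - [0,0.003,-0.0015,0,0,0]
    - [0,0.003,0,0,0,0]
    - [0,0.003,0,0,0,0]

```text
clock: 15.78
tcp_pos: [0.4766, -0.1757, 0.0247]
orientation: [-1.943, -2.469, -0.0]
contact_force: [0.6, 0.9, 1.0]
grip_width: 0.0112
gripper_force: 39.6
```

Emit:
apply_moves:
  rows:
    - [0,0,-0.0035,0,0,0]
    - [0,0.003,-0.0035,0,0,0]
    - [0,0.003,-0.0015,0,0,0]
    - [0,0.003,0,0,0,0]
    - [0,0.003,0.0005,0,0,0]

```text
clock: 16.4
tcp_pos: [0.4773, -0.1755, 0.0245]
orientation: [-1.943, -2.469, 0.0]
contact_force: [0.2, -0.2, 0.1]
grip_width: 0.0113
gripper_force: 39.5
```

Emit:
apply_moves:
  rows:
    - [0,0,-0.0035,0,0,0]
    - [0,0.003,-0.0035,0,0,0]
    - [0,0.003,-0.0015,0,0,0]
    - [0,0.003,0,0,0,0]
    - [0,0.003,0,0,0,0]

```text
clock: 17.02
tcp_pos: [0.478, -0.1753, 0.0245]
orientation: [-1.943, -2.469, 0.0]
contact_force: [-0.3, 0.2, -0.4]
grip_width: 0.0111
gripper_force: 39.5
```

Emit:
apply_moves:
  rows:
    - [0,0,-0.0035,0,0,0]
    - [0,0.003,-0.0035,0,0,0]
    - [0,0.003,-0.0015,0,0,0]
    - [0,0.003,0,0,0,0]
    - [0,0.003,0,0,0,0]

```text
clock: 17.65
tcp_pos: [0.4787, -0.1752, 0.0245]
orientation: [-1.943, -2.469, 0.0]
contact_force: [0.7, -1.0, -0.9]
grip_width: 0.0111
gripper_force: 39.5
```

Emit:
apply_moves:
  rows:
    - [0,0,-0.0035,0,0,0]
    - [0,0.003,-0.0035,0,0,0]
    - [0,0.003,-0.0015,0,0,0]
    - [0,0.003,0,0,0,0]
    - [0,0.003,0,0,0,0]

```text
clock: 18.27
tcp_pos: [0.4794, -0.175, 0.0245]
orientation: [-1.943, -2.469, 0.0]
contact_force: [0.3, -0.5, -0.3]
grip_width: 0.0113
gripper_force: 39.5
```

The force vanished between x 0.4773 and 0.4794, so the slots are probably over the pins. I go to the middle of that window and lower gently.

Emit:
apply_moves:
  rows:
    - [0,0,-0.0035,0,0,0]
    - [0,-0.004,-0.0035,0,0,0]
    - [0,-0.004,-0.001,0,0,0]
    - [0,-0.004,0.001,0,0,0]
    - [0,-0.004,0.002,0,0,0]

```text
clock: 18.9
tcp_pos: [0.4786, -0.1752, 0.024]
orientation: [-1.943, -2.469, 0.0]
contact_force: [0.0, -0.6, -1.5]
grip_width: 0.0112
gripper_force: 39.5
```

Emit:
apply_moves:
  rows:
    - [0,0,0.0015,0,0,0]
    - [0,0,0.003,0,0,0]
    - [0,0,0.0045,0,0,0]

```text
clock: 19.27
tcp_pos: [0.4786, -0.1752, 0.0229]
orientation: [-1.943, -2.469, 0.0]
contact_force: [0.1, -0.4, -1.2]
grip_width: 0.0112
gripper_force: 39.5
```

Free at 0.0229, so the slots are over the pins. I continue down slowly.

Emit:
apply_moves:
  rows:
    - [0,0,0.002,0,0,0]
    - [0,0,0.004,0,0,0]
    - [0,0,0.006,0,0,0]
    - [0,0,0.008,0,0,0]
    - [0,0,0.01,0,0,0]

```text
clock: 19.9
tcp_pos: [0.4785, -0.1752, 0.0204]
orientation: [-1.943, -2.469, -0.0]
contact_force: [-0.1, -0.2, -0.5]
grip_width: 0.0113
gripper_force: 39.5
```

Emit:
apply_moves:
  rows:
    - [0,0,0.0015,0,0,0]
    - [0,0,0.003,0,0,0]
    - [0,0,0.0045,0,0,0]

```text
clock: 20.27
tcp_pos: [0.4786, -0.1753, 0.0193]
orientation: [-1.943, -2.469, 0.0]
contact_force: [-0.2, 0.3, -1.2]
grip_width: 0.0113
gripper_force: 39.5
```

Emit:
apply_moves:
  rows:
    - [0,0,0.001,0,0,0]
    - [0,0,0.002,0,0,0]
    - [0,0,0.003,0,0,0]
    - [0,0,0.004,0,0,0]
    - [0,0,0.005,0,0,0]

```text
clock: 20.9
tcp_pos: [0.4786, -0.1752, 0.018]
orientation: [1.943, 2.469, 0.0]
contact_force: [-0.3, -0.1, -1.7]
grip_width: 0.0109
gripper_force: 39.5
```

Emit:
apply_moves:
  rows:
    - [0,0,0.0005,0,0,0]
    - [0,0,0.001,0,0,0]
    - [0,0,0.001,0,0,0]

```text
clock: 21.28
tcp_pos: [0.4785, -0.1752, 0.0178]
orientation: [-1.943, -2.469, 0.0]
contact_force: [-0.1, -0.4, -1.1]
grip_width: 0.0115
gripper_force: 39.5
```

Emit:
apply_moves:
  rows:
    - [0,0,0.0005,0,0,0]
    - [0,0,0.001,0,0,0]
    - [0,0,0.001,0,0,0]

```text
clock: 21.65
tcp_pos: [0.4786, -0.1752, 0.0177]
orientation: [-1.943, -2.469, -0.0]
contact_force: [-1.6, 1.5, 4.2]
grip_width: 0.011
gripper_force: 40.1
```

Floor contact is at 0.0177, exactly the seated height. I relax the press, open, and lift out.

Emit:
apply_moves:
  rows:
    - [0,0,-0.001,0,0,0]
    - [0,0,-0.001,0,0,0]

```text
clock: 21.9
tcp_pos: [0.4786, -0.1753, 0.0177]
orientation: [1.943, 2.469, -0.0]
contact_force: [-0.1, 0.1, 1.4]
grip_width: 0.0112
gripper_force: 39.7
```

Emit:
apply_moves:
  rows:
    - [0,0,0,0,0,0]
    - [0,0,0,0,0,0]
    - [0,0,0,0,0,0]
    - [0,0,0,0,0,0]
  claw: 0.5

```text
clock: 22.4
tcp_pos: [0.4786, -0.1753, 0.0177]
orientation: [-1.943, -2.469, 0.0]
contact_force: [0.4, 0.3, -0.4]
grip_width: 0.0426
gripper_force: 0.0
```

Emit:
apply_moves:
  rows:
    - [0,0,-0.04,0,0,0]
    - [0,0,-0.12,0,0,0]
    - [0,0,-0.25,0,0,0]
    - [0,0,-0.4,0,0,0]
    - [0,0,-0.55,0,0,0]

```text
clock: 23.02
tcp_pos: [0.4783, -0.1753, 0.157]
orientation: [1.943, 2.468, 0.0]
contact_force: [0.5, 0.9, 0.8]
grip_width: 0.0425
gripper_force: 0.0
```

```bash
python3 - <<'E'
from h import *
np.set_printoptions(precision=4,suppress=True)
b=r.grab_frame("side");w=r.grab_frame("wrist");save(w,"w5")
im=cv2.resize(b["pixels"][170:395,240:450,::-1],(560,600),interpolation=cv2.INTER_CUBIC);cv2.imwrite("pics/s5.png",im)
o=r.get_obs();print(o["tcp_pos"],o["joints"].round(2))
for yaw in(13.7,103.7,-76.3):move((.62,-.03,.25),yaw)
E
```

```text
[ 0.4809 -0.1763  0.1594] [-0.21  0.32  0.54  2.05 -0.23  0.82  0.69]
move [ 0.437  0.68  -0.359] [ 0.004  0.002 -0.002]
move [ 0.437  0.68  -0.359] [ 0.002  0.005 -1.002]
move [ 0.437  0.68  -0.359] [ 0.005 -0.002  0.998]
```

View pics/s5.png

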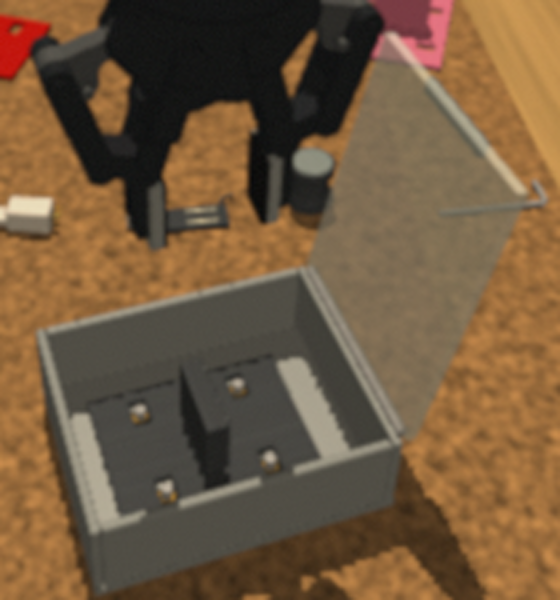

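The plate is flat with all four pins showing through its slots, at (138,410), (235,385), (165,490) and (268,458). The flap leans back with its free edge from (390,35) to (525,195). I go up and over, behind the flap.

Emit:
apply_moves:
  rows:
    - [0,0,-0.2,0,0,0]
    - [0,0,-0.4,0,0,0]
    - [0,0.1,-0.48,0,0,0]
    - [0,0.25,-0.48,0,0,0]
    - [0,0.4,-0.48,0,0,0]
  claw: 0

```text
clock: 23.75
tcp_pos: [0.5766, -0.1513, 0.2755]
orientation: [1.943, 2.469, 0.001]
contact_force: [-0.0, -0.7, -0.5]
grip_width: 0.0
gripper_force: 0.0
```

Emit:
apply_moves:
  rows:
    - [0,0.1,0,0,0,0]
    - [0,0.2,0,0,0,0]
    - [0,0.29,0,0,0,0]
    - [0,0.29,0,0,0,0]
    - [0,0.29,0,0,0,0]

```text
clock: 24.38
tcp_pos: [0.6452, -0.1353, 0.2749]
orientation: [-1.943, -2.467, 0.001]
contact_force: [-0.1, -0.2, -0.6]
grip_width: 0.0
gripper_force: 0.0
```

```bash
python3 - <<'E'
from h import *
np.set_printoptions(precision=4,suppress=True)
f=r.grab_frame("side");w=r.grab_frame("scene");o=r.get_obs();print(o["tcp_pos"],o["joints"].round(2));move((.645,-.135,.15),13.7)
# flap free edge: corners from the side view crop (560x600 of 210x225), scene corners of top edge
c,s=np.cos(np.radians(13.7)),np.sin(np.radians(13.7));M=np.array([[c,-s],[s,c]])
def pt(th,v,rho=.15): return [*(np.array([.483,-.174])+M@np.array([.075-rho*np.cos(th),v])),.0505+rho*np.sin(th)]
for th in(1.65,1.75,1.85):print(th,[((proj(f,pt(th,v),"side")-[240,170])*[560/210,600/225]).round(0) for v in(.06,-.06)],"x",pt(th,0))
im=np.hstack([f["pixels"][130:350,280:480,::-1],w["pixels"][100:320,80:280,::-1]]);cv2.imwrite("pics/s6.png",cv2.resize(im,(800,440),interpolation=cv2.INTER_CUBIC))
E
```

```text
[ 0.6452 -0.1354  0.2754] [-0.27  0.46  0.55  1.57 -0.25  1.18  0.56]
move [ 0.002 -0.     0.501] [-0.    -0.    -0.002]
1.65 [array([351.,  30.]), array([482., 195.])] x [np.float64(0.5673966584838656), np.float64(-0.15342631235207096), np.float64(0.20002975426808783)]
1.75 [array([379.,  28.]), array([514., 190.])] x [np.float64(0.5818424037762208), np.float64(-0.14990481924054838), np.float64(0.19809789203109052)]
1.85 [array([406.,  29.]), array([545., 189.])] x [np.float64(0.5960286032671669), np.float64(-0.146446596575326), np.float64(0.19469128044629497)]
```

View pics/s6.png

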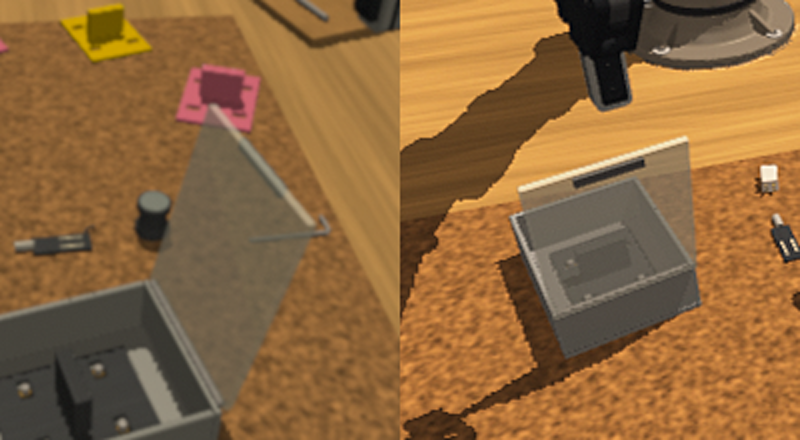

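The flap is at about 1.79 rad with its top edge at x ≈ 0.587, and the hand is behind it. I descend and push.

Emit:
apply_moves:
  rows:
    - [0,0.03,0.1,0,0,0]
    - [0,0.05,0.25,0,0,0]
    - [0,0.05,0.4,0,0,0]
    - [0,0.05,0.48,0,0,0]
    - [0,0.05,0.48,0,0,0]

```text
clock: 25.1
tcp_pos: [0.6573, -0.1318, 0.1544]
orientation: [-1.942, -2.467, 0.002]
contact_force: [-0.4, -0.2, 0.4]
grip_width: 0.0001
gripper_force: 0.0
```

Emit:
apply_moves:
  rows:
    - [0,-0.04,0,0,0,0]
    - [0,-0.09,0,0,0,0]
    - [0,-0.14,0,0,0,0]
    - [0,-0.19,0,0,0,0]
    - [0,-0.24,0,0,0,0]

```text
clock: 25.72
tcp_pos: [0.601, -0.1458, 0.1569]
orientation: [1.941, 2.467, 0.004]
contact_force: [2.7, 1.7, 12.5]
grip_width: -0.0001
gripper_force: 6.3
```

Emit:
apply_moves:
  rows:
    - [0,-0.04,0,0,0,0]
    - [0,-0.08,0,0,0,0]
    - [0,-0.12,0,0,0,0]
    - [0,-0.16,0,0,0,0]
    - [0,-0.2,0,0,0,0]

```text
clock: 26.35
tcp_pos: [0.5527, -0.1574, 0.158]
orientation: [1.94, 2.467, 0.006]
contact_force: [-2.3, 2.0, 11.0]
grip_width: -0.0001
gripper_force: 4.6
```

The flap's edge is bearing up on the knuckles (Fz about 11 N), so I raise slightly and carry on.

Emit:
apply_moves:
  rows:
    - [0,0,-0.04,0,0,0]
    - [0,0,-0.08,0,0,0]
    - [0,0,-0.08,0,0,0]

```text
clock: 26.72
tcp_pos: [0.5522, -0.1577, 0.1762]
orientation: [1.942, 2.468, 0.001]
contact_force: [0.2, 1.0, -0.6]
grip_width: -0.0002
gripper_force: 0.0
```

```bash
python3 - <<'E'
from h import *
f=r.grab_frame("side");o=r.get_obs();print(o["tcp_pos"].round(4),o["contact_force"].round(1))
cv2.imwrite("pics/s7.png",cv2.resize(f["pixels"][130:390,240:480,::-1],(552,598),interpolation=cv2.INTER_CUBIC))
E
```

```text
[ 0.5519 -0.1576  0.1756] [ 0.2  0.  -0.4]
```

View pics/s7.png

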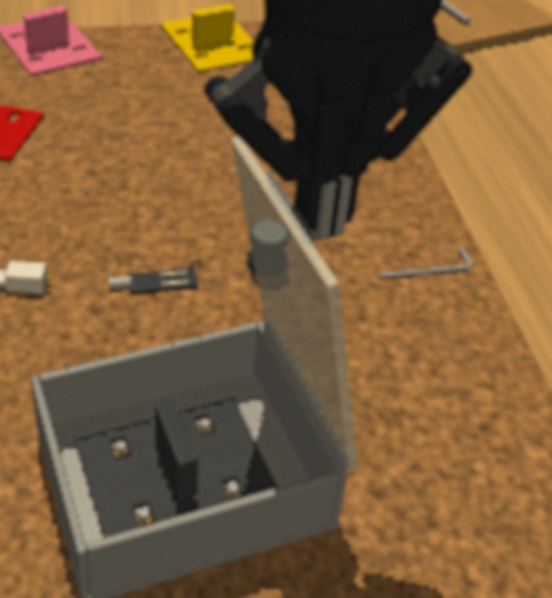

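The flap is now near 1.4 rad, with its free edge from (237,140) to (333,285) and the fingertip right behind it. I push on.

Emit:
apply_moves:
  rows:
    - [0,-0.04,0.01,0,0,0]
    - [0,-0.09,0.01,0,0,0]
    - [0,-0.14,0.01,0,0,0]
    - [0,-0.19,0.01,0,0,0]
    - [0,-0.24,0.01,0,0,0]

```text
clock: 27.4
tcp_pos: [0.4921, -0.172, 0.1728]
orientation: [-1.943, -2.468, -0.0]
contact_force: [-0.9, -0.1, 0.1]
grip_width: 0.0002
gripper_force: 0.0
```

Emit:
apply_moves:
  rows:
    - [0,-0.05,0,0,0,0]
    - [0,-0.1,0,0,0,0]
    - [0,-0.1,-0.05,0,0,0]
    - [0,-0.1,-0.2,0,0,0]
    - [0,-0.1,-0.3,0,0,0]

```text
clock: 28.02
tcp_pos: [0.4698, -0.1778, 0.2502]
orientation: [1.942, 2.467, 0.002]
contact_force: [0.3, 0.2, -0.3]
grip_width: -0.0005
gripper_force: 0.0
```

```bash
python3 - <<'E'
from h import *
f=r.grab_frame("side");o=r.get_obs();print(o["tcp_pos"].round(4),o["contact_force"].round(1),o["clock"])
cv2.imwrite("pics/s8.png",cv2.resize(f["pixels"][130:390,200:440,::-1],(552,598),interpolation=cv2.INTER_CUBIC))
E
```

```text
[ 0.4713 -0.1785  0.2529] [ 1.2 -0.6  2.1] 28.075
```

View pics/s8.png

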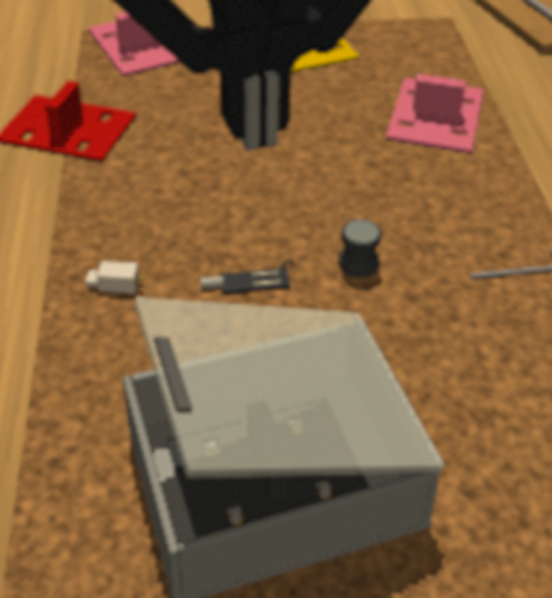

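The flap is falling shut by itself, with its free edge at (140,300) to (185,475). I let time pass and check.

Emit:
apply_moves:
  rows:
    - [0,0,0,0,0,0]
    - [0,0,0,0,0,0]
    - [0,0,0,0,0,0]
    - [0,0,0,0,0,0]
    - [0,0,0,0,0,0]

```text
clock: 28.7
tcp_pos: [0.4687, -0.1776, 0.2475]
orientation: [-1.943, -2.468, 0.001]
contact_force: [-0.4, -0.6, 0.7]
grip_width: -0.0004
gripper_force: 0.0
```

Emit:
apply_moves:
  rows:
    - [0,0,0,0,0,0]
    - [0,0,0,0,0,0]
    - [0,0,0,0,0,0]
    - [0,0,0,0,0,0]
    - [0,0,0,0,0,0]

```text
clock: 29.32
tcp_pos: [0.4688, -0.1776, 0.2478]
orientation: [1.943, 2.469, 0.0]
contact_force: [-0.4, 1.0, 0.5]
grip_width: 0.0001
gripper_force: 0.0
```

```bash
python3 - <<'E'
from h import *
f=r.grab_frame("side");c,s=np.cos(np.radians(13.7)),np.sin(np.radians(13.7));M=np.array([[c,-s],[s,c]])
L=[[*(np.array([.483,-.1745])+M@np.array([-.075,v])),.0535] for v in(.06,-.06)]
E=[proj(f,p,"side").round(1) for p in L];print("expected shut edge",E)
L=r.outline_of(f,"flap");print([(d["conf"],np.round(d["rect"])) for d in L])
if L:
    c=max(cv2.findContours(L[0]["pixels"].astype(np.uint8),0,2)[0],key=cv2.contourArea);print(cv2.approxPolyDP(c,4,True)[:,0].tolist())
b=r.grab_frame("side");print("change",np.abs(b["pixels"].astype(int)-f["pixels"])[260:395,230:410].mean())
E
```

```text
expected shut edge [array([253.3, 291.5]), array([274.9, 369. ])]
[(0.71, array([253., 270., 138., 101.]))]
[[354, 267], [254, 290], [274, 368], [391, 334]]
change 0.6142661179698217
```

The flap outline matches the shut pose: its edge is at (254,290) to (274,368), against the expected (253,291) to (275,369). It is still, and the hand is clear.

```bash
python3 -c "
from bench import r
print(r.hand_in())"
```

```text
the job is handed in; nothing more can be done
None
```

The black plate lies flat on the tray floor over the four pins, the clear flap is shut over it, and the job was handed in at about 29 s; contact readings briefly peaked at 10.2 N up and 7 N sideways on the plate while I felt for the pins, and at about 12.5 N on the flap.

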